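Raise the fume hood sash to the mark and start the fan

ROBOT

A 6-joint arm with a two-finger parallel gripper is mounted at the origin on a cart in front of the work surface, level with it; the furniture and walls round the work are solid. World frame = base frame: x ahead of the robot, y to its left, z up, the work surface at z = 0. Lengths are in m, angles in rad, forces in N, time in s.
With the tool pointing down it reaches from about 0.275 to 0.75 m from the base axis. Payload 10.2 kg.
Tool frame: the origin (TCP) lies at the centre of the arm's flange, where the gripper is bolted on; the fingertips stand 173 mm ahead of it and the grasp point (between the pads) lies r.grip_depth ahead of it (r.grip_depth is the distance from the TCP to the grasp point, in m); z points along the fingers, x is the direction in which the jaws open and shut, and the axes are right-handed (so a half turn about z gives the same grasp; the last joint's range is limited). The gripper opens to 85 mm and grips with 20 to 120 N. Pads are 22 mm wide; open, the fingers measure 114 mm over their backs; the gripper's body (76 mm by 85 mm) begins 54 mm behind the grasp point. The pads swing forward as they close: fully open they stand 13 mm farther back than shut.
Start: joints at [0.924, 0.313, 1.498, -0, 1.331, -0.223], TCP at [0.216, 0.479, 0.405] pointing down, gripper open.
Joint ranges: [-2.94, 2.94], [-0.97, 2.17], [0.19, 2.56], [-1.23, 4.37], [0.02, 3.11], [-2.88, 2.88]. Speed limits (rad/s): [2.39, 2.39, 3.01, 3.14, 3.14, 3.14].

INTERFACE

Orientations are given as a 3x3 rotation matrix whose columns are the frame's x, y, z axes.
In Python, from rig import r, imaging, ticket gives the robot as it stands. The module is installed in compiled form; this text tells all that it offers.
- The arm moves only by the tool move_arm, never from a script. Its argument "commands" is a list of rows, each a list of 3 entries, a list of its own where there are three numbers: the shift along the tool's x, y, z in mm, then the turn about the tool's z in rad, then the gripper's target within -1 to 1 (shut at 1, half-way at 0, fully open at -1). In form: [[[x, y, z], yaw, hand], ...]. A call has 1 to 20 rows; each row shifts and turns the pose as measured when the row begins, along the tool's axes as they then stand; what a row does not reach is not made up. A row lasts 1/12 s, in which the tool goes at most 41.7 mm and 7.16 degrees, less where a joint would pass 70% of its speed; a pose out of reach is approached as far as the arm can. A call is refused whole if a number of a shift passes 41.7 or a number of a turn 0.125, either way. A call with a gripper value outside its range is refused whole. The fingers move at their own pace and stop on an object; "grip_force" is the grip in N (left out, the last holds). Time passes only in rows, so rows that do not move let the fingers close. It gives the time, the measured TCP pose, the force and the opening at its end, in the units of the state.
- r.read_state(): the state, without advancing time (a new reading comes with each control period).
- imaging.get_image(name): name is "scene" or "side" or "wrist"; returns a dict with "image" (420x560x3 uint8, red, green, blue), "fx", "fy", "cx", "cy" (pixels), "k1" (the pictures are not rectified: a ray, as slopes to the right and down, at radius r is drawn at 1 + k1 r^2 times it, then the intrinsics apply), "R" (3x3) and "t" (3): a world point X has camera coordinates R X + t; the wrist camera has in their place "mount" (4x4, takes a point from camera to tool coordinates, whose origin is the TCP and whose axes are the tool frame's). Camera axes: x right, y down, z forward; pixel columns grow to the right and rows downward; lengths in m; the calibration is good to about 2 mm. A picture is of the moment at which its call begins: read the wrist's pose just before it. There is no depth.
- ticket.close_job(): hands the job in, once; it reports no verdict.
The state is a dict: "time": time; "qpos": joint angles; "joint_vel": joint speeds; "tau": joint torques, N m; "eef_pos": TCP position; "eef_rot": TCP orientation; "ft_force": force on the tool from outside, world axes, zero at the start; "ft_torque": the same for the moment, N m; "width": finger opening in m.
Only numpy, scipy, OpenCV 4.12 (cv2) and the standard library are available. Lean on these libraries where they do the work, as an engineer would, in place of code of your own. Each camera call takes 0.05 s, during which the arm holds its last target.

TASK

Get the fume hood ready for work: with the fingertips beneath its lip, push the sliding sash up until its red pointer is level with the line on the green marker clip, and leave it there. Then press the green start button on the fan's control box and let it go. Only push and press: do not grip the sash, and leave the marker clip and all the other things where they are.

Things in the scene. Friction and masses are not known exactly. Their poses are not given: they have to be found in the camera images.
- lip_under (a point): the point to push: underside of the sash's lip, mid-width, 6 mm behind the lip's front edge. z axis: the way the sash travels (up, leaning 30 degrees back from vertical, away from the robot); y axis: along the lip to the robot's left. With the sash fully down this point is 88 mm above the worktop, and the space beneath is free down to the hood's 14 mm thick floor
- sash (a joint): travel of the clear sash up its sloping rails in m: 0 fully down, 0.165 at the top stop. A counterweight balances it: about 2 N of friction and 4 N per m/s of damping resist it either way, and it stays where it is left; sash and counterweight together weigh about 1 kg
- sash_pointer (a point): end of the red pointer at the right end of the sash's lip, 12 mm up the slope from the lip's underside; it moves with the sash. Axes as lip_under
- mark_line (a point): white line in the middle of the green marker clip (16 mm wide, 14 mm high) on the hood's right rail. The pointer is level with it when both are at the same place along this point's z axis (up the slope, 30 degrees back from vertical, away from the robot). The clip slides stiffly; it is to stay where it is
- hood: benchtop fume hood, fixed, white and aluminium with clear sides, 340 mm wide, 250 mm deep, 340 mm high plus exhaust collar. Its front leans 30 degrees back. Origin: middle of the front edge of its base, on the worktop; x points into the hood, away from the robot, y to the left. A brass counterweight runs beside its left rail
- fan_button_top (a point): centre of the top of the round green start button (34 mm across) of the fan, on the grey control box (80x110 mm, 43 mm high, fixed on the worktop to the left in front of the hood); pressed straight down
- fan_button (a joint): travel of the start button in m: 0 up, 0.006 fully down, which takes 5 N; it counts as pressed beyond 0.004 and springs back when let go
- window_edge (a point): middle of the window's lower edge, 26 mm behind lip_under, same axes. Here the sash's aluminium lip (sash_c0 in the rules) is fixed: 284 mm wide, 7 mm thick, it sticks out 32 mm from this point towards the robot along -x, with a flat free underside; a slanting blue cowl (sash_c1), 36 mm high, closes its top, so that there is nothing to grip
- petri_0: closed petri dish, 58 mm across, 14 mm high, on the hood's floor behind the sash; origin at the centre of its underside; to be left alone
- bottle_2: white bottle with blue cap, 60 mm across, 138 mm high, on the hood's floor behind the sash; origin at the centre of its underside; to be left alone
- timer: white bench timer, 62x66x18 mm, lying on the worktop in front of the hood; origin at the centre of its underside; to be left alone
- marker_2: white marker pen with red cap, 134 mm long, 14 mm high, lying in front of the hood; origin at the centre of its underside; to be left alone
- beaker: glass beaker with used tips, 66 mm across, 81 mm high, to the right in front; origin at the centre of its underside; to be left alone
- tape_roll: roll of brown tape, 96 mm across, 48 mm high, lying to the left of the hood; origin at the centre of its underside; to be left alone
- tip_box_blue: clear and blue pipette tip box, 90x120x109 mm, at the left; origin at the centre of its underside; to be left alone

How it is judged:
By the outcome, as a careful person would: the job done as asked, in the order asked, and still so for the second after the job is handed in, with the robot touching nothing.
It also fails if it takes over 58 s, if anything falls off the work surface, if the arm or the gripper's body presses on something with over 40 N, if the wrist force passes 120 N, or if a joint passes its speed limit or range.

## Working session

There is one attempt and no reset: what is moved stays moved. The work goes in short steps, Python scripts to look and compute and a tool call to move; the robot and the scene stay as the last step left them, time stands still between calls to the robot, and variables do not carry over. Pictures are saved under pics/ and viewed, and the job is handed in when it is done.

Besides the shell and the picture viewer there is one more tool, called after "Emit:" as name(argument=value, ...), one argument or row to a line, values as JSON. move_arm: Moves the arm, as the interface text tells. Its arguments: {"type":"object","properties":{"commands":{"type":"array","items":{"type":"array"}},"grip_force":{"type":"number"}},"required":["commands"]}

```bash
mkdir -p pics; cat > h.py <<'E'
import numpy as np, cv2
from rig import r, imaging, ticket
def snap(name,fn):
    st=r.read_state(); d=imaging.get_image(name)
    cv2.imwrite('pics/'+fn+'.png',d['image'][:,:,::-1])
    if 'mount' in d:
        M=np.array(d['mount']);R=np.array(st['eef_rot']);p=np.array(st['eef_pos'])
        Rc=R@M[:3,:3]; c=R@M[:3,3]+p
        d['R']=Rc.T; d['t']=-Rc.T@c
    d={k:(np.array(v) if k!='image' else v) for k,v in d.items()}
    np.savez('pics/'+fn+'.npz',**d)
    return d
def load(fn): return dict(np.load('pics/'+fn+'.npz'))
def ray(d,u,v):
    K=np.array([[d['fx'],0,d['cx']],[0,d['fy'],d['cy']],[0,0,1]],float)
    x,y=(u-d['cx'])/d['fx'],(v-d['cy'])/d['fy']
    rd=np.hypot(x,y); q=rd
    for _ in range(50): q=rd/(1+d['k1']*q*q)
    s=q/rd if rd>0 else 1
    w=d['R'].T@np.array([x*s,y*s,1]); return -d['R'].T@d['t'], w/np.linalg.norm(w)
def proj(d,X):
    c=d['R']@np.array(X)+d['t']; a=c[:2]/c[2]; k=1+d['k1']*(a@a)
    return np.array([d['fx']*a[0]*k+d['cx'],d['fy']*a[1]*k+d['cy']])
def atz(d,u,v,z):
    o,w=ray(d,u,v); return o+w*(z-o[2])/w[2]
def tri(obs):
    A=np.zeros((3,3));b=np.zeros(3)
    rs=[ray(*o) for o in obs]
    for o,w in rs:
        P=np.eye(3)-np.outer(w,w);A+=P;b+=P@o
    X=np.linalg.solve(A,b)
    return X,[np.linalg.norm((np.eye(3)-np.outer(w,w))@(X-o)) for o,w in rs]
def crop(fn,u0,v0,u1,v1,s,out):
    im=cv2.imread('pics/'+fn+'.png')[v0:v1,u0:u1]
    cv2.imwrite('pics/'+out+'.png',cv2.resize(im,None,fx=s,fy=s,interpolation=cv2.INTER_CUBIC))
E
python3 - <<'E'
from h import *
for n in ['scene','side','wrist']:
    d=snap(n,n+'0'); print(n,d['fx'],d['k1'],-d['R'].T@d['t'],d['R'][2])
s=r.read_state(); print(s, r.grip_depth)
E
```

```text
scene 441.2089928631772 -0.07088104859154908 [-0.00886809 -0.96499284  0.82091324] [ 0.38416444  0.7669008  -0.51408253]
side 410.01074838808154 -0.09478285367398019 [ 0.44820644 -0.8475565   0.73464405] [ 0.10753806  0.84106233 -0.53014124]
wrist 319.9946837010289 -0.024881228126126972 [0.14460571 0.51032384 0.37326104] [ 0.27904991 -0.12557705 -0.95203023]
{'time': 0.15, 'qpos': array([ 9.23615957e-01,  3.13326522e-01,  1.49822984e+00,  1.31310337e-06,
        1.33102113e+00, -2.23380072e-01]), 'joint_vel': array([ 0.00067912, -0.00192267, -0.00247112, -0.00039993,  0.00140987,
        0.00141451]), 'tau': array([ 1.38694468e-03, -4.12369430e+01, -2.59798640e+01, -2.46497038e-04,
        3.19680832e-03,  3.60571605e-06]), 'eef_pos': array([0.21588302, 0.478537  , 0.4042762 ]), 'eef_rot': array([[ 4.11227509e-01,  9.11532546e-01, -5.94816691e-04],
       [ 9.11532234e-01, -4.11227880e-01, -7.84923912e-04],
       [-9.60088899e-04, -2.19412282e-04, -9.99999515e-01]]), 'ft_force': array([0.12870602, 0.25514875, 0.25186093]), 'ft_torque': array([0.0415672 , 0.04513103, 0.02610677]), 'width': 0.08550784219208271} 0.1547
```

View pics/scene0.png

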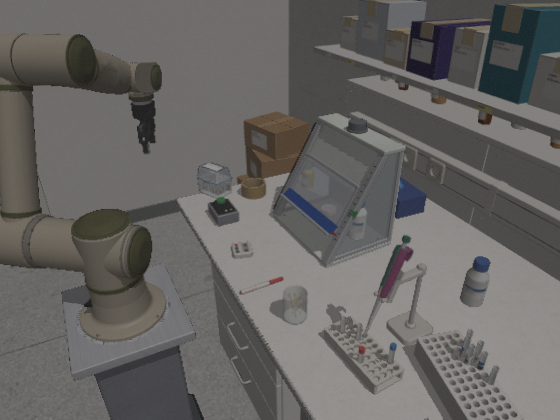

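View pics/side0.png

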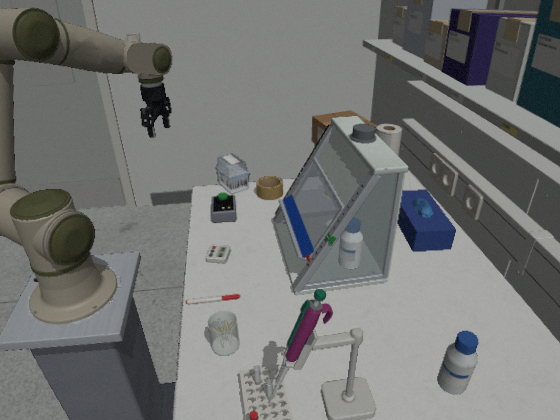

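View pics/wrist0.png

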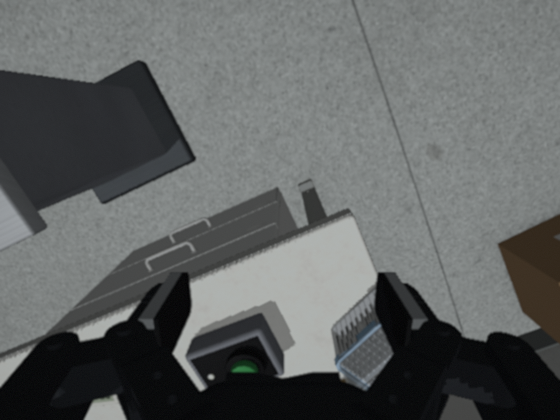

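The overview shows the hood at scene (340,185) and side (345,205), with the blue lip at about (310,210) and (298,225). The green button is at scene (222,202) and side (222,197). I'll enlarge these areas.

```bash
python3 - <<'E'
from h import *
crop('scene0',265,170,405,270,5.6,'sc1')
crop('side0',265,180,405,300,5,'sd1')
crop('scene0',200,180,270,270,6,'sc2')
crop('side0',195,175,285,270,6,'sd2')
E
```

```text
(no output)
```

View pics/sc1.png

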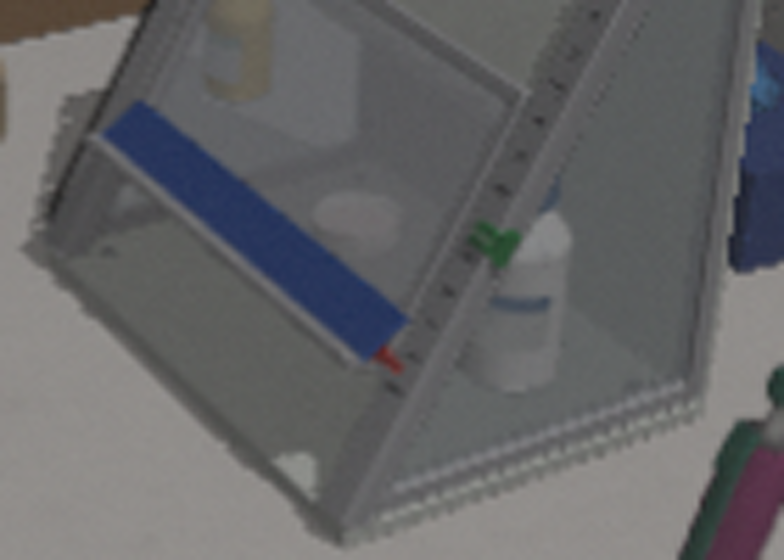

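View pics/sd1.png

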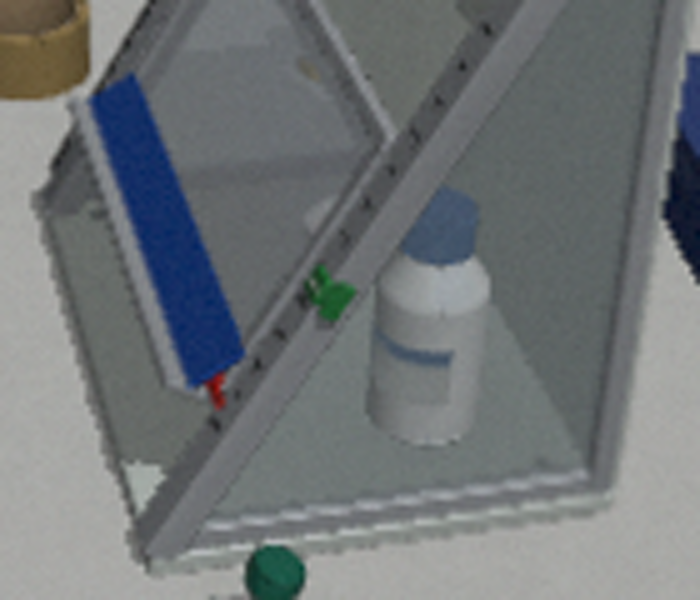

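View pics/sc2.png

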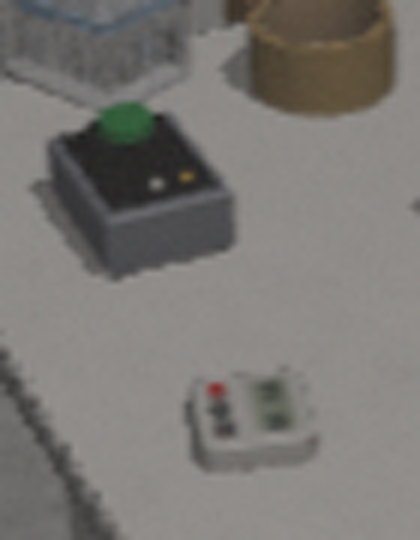

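View pics/sd2.png

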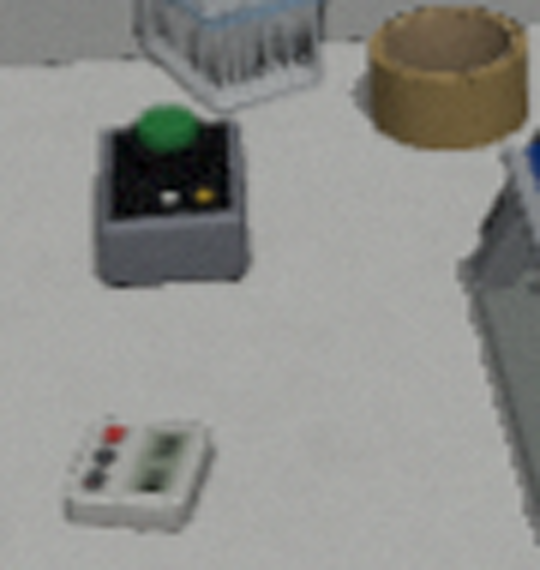

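```bash
python3 - <<'E'
from h import *
a=load('scene0');b=load('side0')
def S(u,v):return (a,265+u/5.6-.4,170+v/5.6-.4)
def D(u,v):return (b,265+u/5-.4,180+v/5-.4)
P={}
for n,s,d in [('baseL',S(35,245),D(42,200)),('baseR',S(345,543),D(152,568)),('lipL',S(95,137),D(75,105)),('lipR',S(353,364),D(178,386)),('ptr',S(402,371),D(219,405)),('clip',S(495,243),D(330,293)),
 ('button',(a,200+126/6-.4,180+118/6-.4),(b,195+168/6-.4,175+122/6-.4)),('timer',(a,200+257/6,180+420/6),(b,195+140/6,175+475/6))]:
    X,e=tri([s,d]);P[n]=X;print(n,X.round(4),np.round(e,4))
for n in('baseL','baseR'):
    pass
yv=P['lipL']-P['lipR'];print('lip len',np.linalg.norm(yv),'yaw',np.arctan2(-yv[0],yv[1]))
yv=P['baseL']-P['baseR'];print('base len',np.linalg.norm(yv),'yaw',np.arctan2(-yv[0],yv[1]))
E
```

```text
baseL [0.5636 0.2583 0.003 ] [0.0006 0.0006]
baseR [ 0.5774 -0.0919  0.0033] [0.0013 0.0013]
lipL [0.5797 0.2041 0.1044] [0. 0.]
lipR [ 0.5949 -0.0637  0.0964] [0.0016 0.0016]
ptr [ 0.6112 -0.0852  0.0996] [0.0015 0.0015]
clip [ 0.6627 -0.0874  0.1633] [0.0008 0.0008]
button [0.4076 0.3398 0.0626] [0.0007 0.0007]
timer [0.3861 0.0932 0.0091] [0.001 0.001]
lip len 0.2682756424940388 yaw 0.05645183037922348
base len 0.3505004676518536 yaw 0.03923319643117079
```

The two views agree within 1.6 mm on the hood corners, lip, pointer, clip, button and timer. Next I'll shut the fingers and square up in front of the hood to get a closer wrist view.

Emit:
move_arm(
  commands=[
    [[0, 0, 0], -0.117, 1],
    [[0, 0, 0], -0.117, 1],
    [[0, 0, 0], -0.117, 1],
    [[0, 0, 0], -0.117, 1],
    [[-36, 14, -1], 0, 1],
    [[-36, 14, -1], 0, 1],
    [[-36, 14, -1], 0, 1],
    [[-36, 14, -1], 0, 1],
    [[-36, 14, -1], 0, 1],
    [[-36, 14, -1], 0, 1],
    [[-36, 14, -1], 0, 1],
    [[-36, 14, -1], 0, 1],
    [[-36, 14, -1], 0, 1],
    [[-36, 14, -1], 0, 1],
    [[-36, 14, -1], 0, 1],
    [[-36, 14, -1], 0, 1],
  ],
)

```text
time: 1.48
eef_pos: [0.4166, 0.0453, 0.414]
eef_rot: [[-0.081, 0.997, -0.004], [0.997, 0.081, -0.003], [-0.003, -0.004, -1.0]]
ft_force: [1.3, 0.7, -0.1]
width: -0.0001
```

```bash
python3 - <<'E'
from h import *
d=snap('wrist','w1'); s=r.read_state(); print(s['time'],s['eef_pos'],s['eef_rot'],s['qpos'],s['ft_force'],s['width'])
for X in [(.6112,-.0852,.0996),(.6627,-.0874,.1633),(.4076,.3398,.0626)]: print(proj(d,X))
E
```

```text
1.5333 [0.41907776 0.04043957 0.41396279] [[-0.07618254  0.99708964 -0.00290964]
 [ 0.99707678  0.07616381 -0.0060801 ]
 [-0.00584079 -0.00336433 -0.99997728]] [-0.18235486  0.07313723  1.76645983 -0.00674608  1.30376021 -1.82761322] [ 1.69127857 -3.00885392 -1.12052313] -0.0002590528394736588
[151.76557159 360.83987908]
[127.44516826 450.92488436]
[560.58185088 204.64831261]
```

View pics/w1.png

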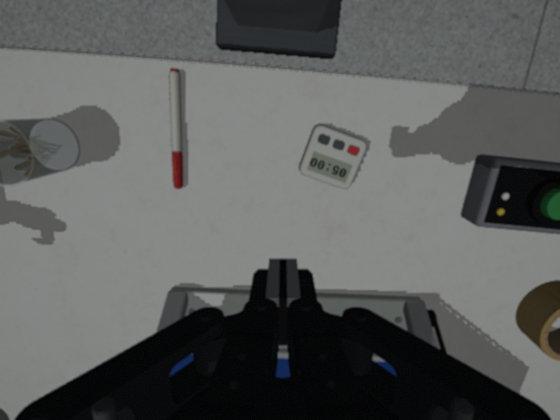

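The wrist view shows the hood base's front edge at row 290 and the pen, timer and box in the upper half. Rows offer no direct tilt, so I'll rise to the top of the reach and see whether the tool pitches there. A forward pitch would let me get properly under the lip.

Emit:
move_arm(
  commands=[
    [[0, -2, -40], 0.03, 1],
    [[0, -2, -40], 0, 1],
    [[0, -2, -40], 0, 1],
    [[0, -2, -40], 0, 1],
    [[0, -2, -40], 0, 1],
    [[0, -2, -40], 0, 1],
    [[0, -2, -40], 0, 1],
    [[0, -2, -40], 0, 1],
    [[0, -2, -40], 0, 1],
    [[0, -2, -40], 0, 1],
  ],
)

```text
time: 2.37
eef_pos: [0.4028, 0.0372, 0.8107]
eef_rot: [[-0.034, 0.999, -0.02], [0.999, 0.034, -0.003], [-0.002, -0.02, -1.0]]
ft_force: [0.7, -0.8, 0.8]
width: 0.0002
```

```bash
python3 - <<'E'
from h import *
s=r.read_state(); print(s['time'],s['eef_pos'],s['eef_rot'],s['qpos'],s['ft_force'],s['width'])
d=snap('wrist','w2')
for X in [(.6112,-.0852,.0996),(.6627,-.0874,.1633),(.4076,.3398,.0626)]: print(proj(d,X))
E
```

```text
2.3667 [0.40280321 0.03721514 0.81073565] [[-0.03429055  0.99920881 -0.0201473 ]
 [ 0.99940947  0.03423899 -0.00289834]
 [-0.00220623 -0.02023479 -0.99979282]] [-0.19805066  0.19941378  0.56104279 -0.01007923  2.40029559 -1.81049122] [ 0.73455854 -0.8396691   0.83688885] 0.0002059744920175046
[226.72311084 245.33264528]
[221.19898568 278.83452579]
[417.559737   160.64714893]
```

View pics/w2.png

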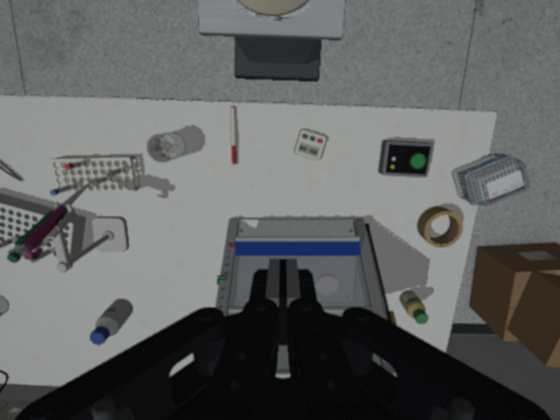

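The top view shows the pointer at (235,246) and the clip at (222,280), against predictions of (227,245) and (221,279). I'll go further up, to the reach limit.

Emit:
move_arm(
  commands=[
    [[0, 0, -40], 0, 1],
    [[0, 0, -40], 0, 1],
    [[0, 0, -40], 0, 1],
    [[0, 0, -40], 0, 1],
  ],
)

```text
time: 2.75
eef_pos: [0.3743, 0.0315, 0.8677]
eef_rot: [[-0.035, 0.999, -0.018], [0.999, 0.035, 0.004], [0.005, -0.018, -1.0]]
ft_force: [0.3, 0.4, -0.5]
width: 0.0004
```

```bash
python3 - <<'E'
from h import *
s=r.read_state(); print(s['time'],s['eef_pos'],s['eef_rot'],s['qpos'],s['joint_vel'])
E
```

```text
2.75 [0.37426379 0.03145441 0.86765321] [[-0.0345776   0.99923997 -0.01799617]
 [ 0.99939061  0.03465762  0.00415368]
 [ 0.00477423 -0.01784158 -0.99982943]] [-2.30962873e-01  3.10564221e-01  1.88571467e-01 -1.64823987e-04
  2.66092716e+00 -1.83653212e+00] [-0.18205987 -0.27460161 -0.0053697   0.07317969  0.19603486 -0.1168973 ]
```

The controller keeps the tool vertical at the reach limit and gives up position instead, so there is no usable tilt. I'll push with vertical fingers, tips reaching below the lip's front edge. First I'll refine the pointer and clip positions using the top view.

```bash
python3 - <<'E'
from h import *
crop('w2',205,205,305,305,6,'w2c')
crop('w2',300,205,400,305,6,'w2d')
crop('scene0',315,200,370,250,12,'sc3')
crop('side0',290,225,345,275,12,'sd3')
E
```

```text
(no output)
```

View pics/w2c.png

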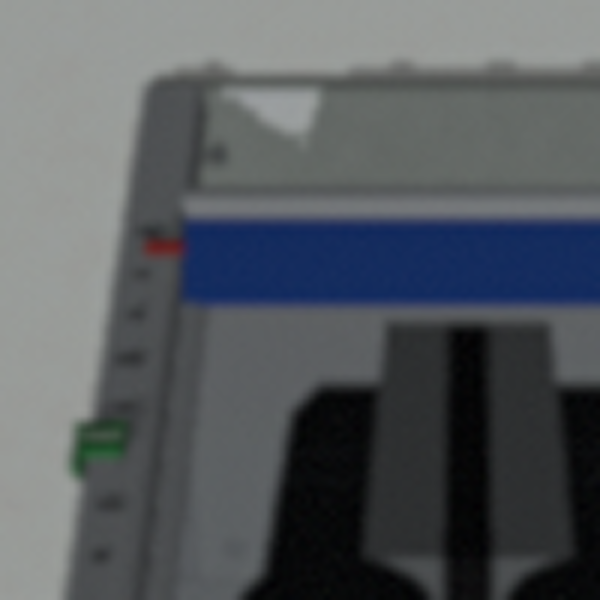

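View pics/w2d.png

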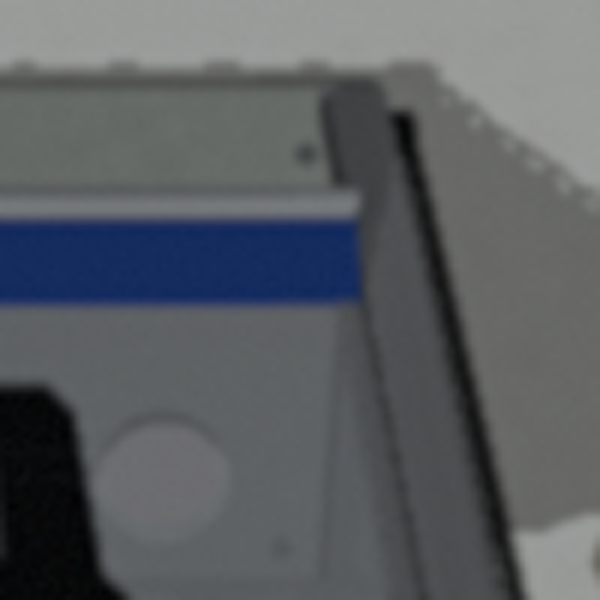

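View pics/sc3.png

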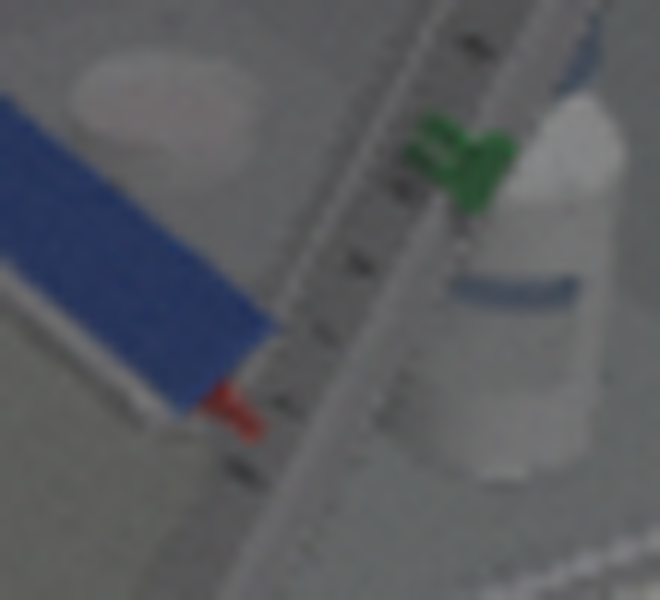

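View pics/sd3.png

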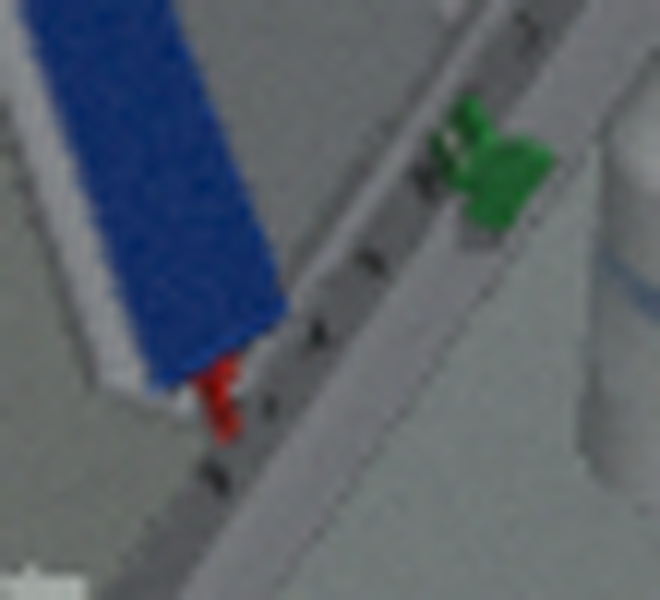

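```bash
python3 - <<'E'
from h import *
a=load('scene0');b=load('side0');w=load('w2')
def S(u,v):return (a,315+u/12-.46,200+v/12-.46)
def D(u,v):return (b,290+u/12-.46,225+v/12-.46)
def W(u,v):return (w,205+u/6-.42,205+v/6-.42)
def W2(u,v):return (w,300+u/6-.42,205+v/6-.42)
psi=.042
zv=np.array([.5*np.cos(psi),.5*np.sin(psi),.866])
res={}
for n,o in [('ptr',[S(258,430),D(228,432),W(147,246)]),('line',[S(430,155),D(453,145),W(102,432)])]:
    for k in (o,o[:2],[o[0],o[2]],[o[1],o[2]]):
        X,e=tri(k);print(n,X.round(4),np.round(e,4),'s=',round(float(X@zv),4)); res.setdefault(n,[]).append(X@zv)
print('travel',np.array(res['line'])-np.array(res['ptr']))
for n,o in [('lipR',W(183,195)),('lipL',W2(360,193))]: print(n,atz(*o,.097))
for n,o in [('baseR',W(150,80)),('baseL',W2(380,80))]: print(n,atz(*o,.014))
print([ (X:=atz(w,u,v,.063)) for u,v in [(418,161)]])
# ticks
t=[tri([S(242,468),D(216,473)])[0],tri([S(285,402),D(268,405)])[0],tri([S(322,330),D(318,332)])[0],tri([S(360,263),D(373,260)])[0]]
print([round(float(X@zv),4) for X in t])
E
```

```text
ptr [ 0.6129 -0.0805  0.0969] [0.001  0.0008 0.0002] s= 0.3884
ptr [ 0.612  -0.0827  0.0987] [0.0008 0.0008] s= 0.3894
ptr [ 0.6135 -0.0805  0.0959] [0.0003 0.0003] s= 0.3878
ptr [ 0.6125 -0.0801  0.0976] [0. 0.] s= 0.3888
line [ 0.6549 -0.0856  0.167 ] [0.0013 0.0012 0.0003] s= 0.47
line [ 0.6553 -0.0843  0.166 ] [0.0012 0.0012] s= 0.4694
line [ 0.6553 -0.0858  0.1658] [0.0005 0.0005] s= 0.4692
line [ 0.6547 -0.0855  0.1684] [0.0002 0.0002] s= 0.4711
travel [0.08160954 0.07995077 0.08132484 0.08230785]
lipR [ 0.59127237 -0.06616323  0.097     ]
lipL [0.58096795 0.21846745 0.097     ]
baseR [ 0.57252649 -0.09166437  0.014     ]
baseL [0.5612973  0.24403524 0.014     ]
[array([0.40830301, 0.3407461 , 0.063     ])]
[0.3775, 0.3978, 0.4178, 0.4364]
```

All the pairings put the clip line 80–82 mm up-slope of the pointer. The lip's front-edge middle is at about (0.584, 0.076, 0.093), and its yaw of about 0.036 matches the tool's. I'll descend to a standoff in front of it.

Emit:
move_arm(
  commands=[
    [[2, 6, 36], 0, 1],
    [[2, 9, 36], 0, 1],
    [[2, 9, 36], 0, 1],
    [[2, 9, 36], 0, 1],
    [[2, 9, 36], 0, 1],
    [[2, 9, 36], 0, 1],
    [[2, 9, 36], 0, 1],
    [[2, 9, 36], 0, 1],
    [[2, 9, 36], 0, 1],
    [[2, 9, 36], 0, 1],
    [[2, 9, 36], 0, 1],
    [[2, 9, 36], 0, 1],
    [[2, 9, 36], 0, 1],
    [[2, 9, 36], 0, 1],
    [[0, 0, 0], 0, 1],
    [[0, 0, 0], 0, 1],
  ],
)

```text
time: 4.08
eef_pos: [0.4826, 0.0639, 0.389]
eef_rot: [[-0.031, 0.999, 0.044], [1.0, 0.031, -0.005], [-0.007, 0.043, -0.999]]
ft_force: [-1.2, 0.3, 1.1]
width: 0.0
```

```bash
python3 - <<'E'
from h import *
s=r.read_state(); print(s['time'],s['eef_pos'],s['eef_rot'],s['qpos'],s['ft_force'])
E
```

```text
4.0833 [0.48256235 0.06392971 0.38903554] [[-0.03060649  0.99858311  0.04353179]
 [ 0.99950897  0.03086923 -0.00537612]
 [-0.0067123   0.04334587 -0.99903758]] [-1.09436201e-01  2.34508128e-01  1.64336694e+00 -6.27777167e-04
  1.21984503e+00 -1.71078714e+00] [-1.21422531  0.34012884  1.1168569 ]
```

Emit:
move_arm(
  commands=[
    [[1.5, 6, 17], 0, 1],
    [[1.5, 6, 17], 0, 1],
    [[1.5, 6, 17], 0, 1],
    [[1.5, 6, 17], 0, 1],
    [[1.5, 6, 17], 0, 1],
    [[1.5, 6, 17], 0, 1],
    [[1.5, 6, 17], 0, 1],
    [[1, 4, 12], 0, 1],
    [[0, 0, 6], 0, 1],
    [[0, 0, 0], 0, 1],
    [[0, 0, 0], 0, 1],
  ],
)

```text
time: 5.0
eef_pos: [0.5398, 0.0744, 0.2804]
eef_rot: [[-0.029, 0.995, 0.091], [1.0, 0.03, -0.01], [-0.012, 0.091, -0.996]]
ft_force: [0.2, 0.4, 0.2]
width: -0.0001
```

```bash
cat >> h.py <<'E'
def st():
    s=r.read_state(); R=s['eef_rot']; tip=s['eef_pos']+.173*R[:,2]
    print('t',s['time'],'tcp',s['eef_pos'].round(4),'tip',tip.round(4),'F',s['ft_force'].round(1)); print(R.round(4)); return s,tip
E
python3 - <<'E'
from h import *
s,tip=st()
for n in('scene','side'): d=snap(n,n+'1'); print(proj(d,tip))
crop('scene1',265,150,365,250,6,'sc4'); crop('side1',245,180,345,280,6,'sd4')
E
```

```text
t 5.0 tcp [0.5398 0.0744 0.2804] tip [0.5556 0.0728 0.1082] F [0.2 0.4 0.2]
[[-0.029   0.9954  0.0912]
 [ 0.9995  0.03   -0.0097]
 [-0.0124  0.0909 -0.9958]]
[293.71283087 212.62617689]
[277.27994048 224.46144715]
```

View pics/sc4.png

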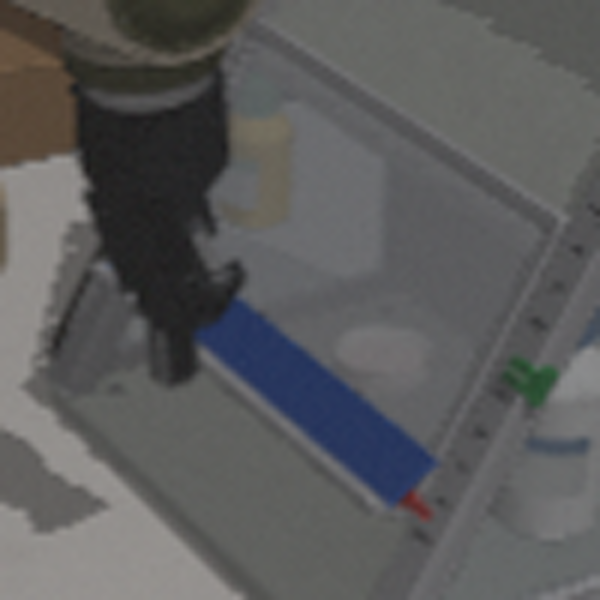

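View pics/sd4.png

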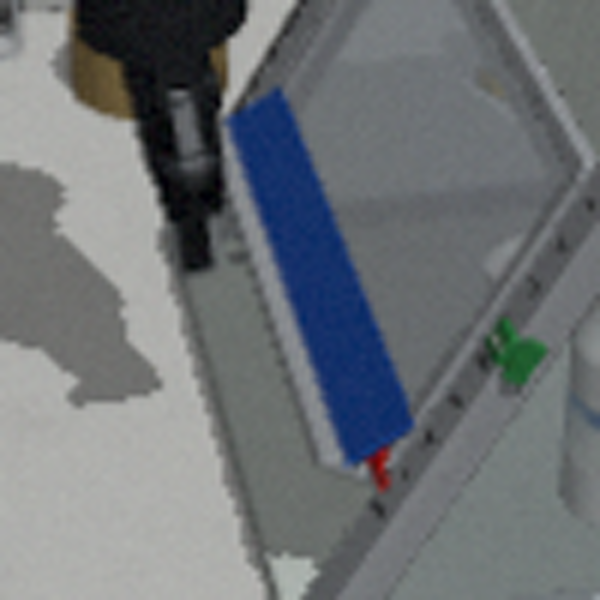

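The tips hang in front of the lip, at scene (294,213) and side (278,225), matching the projection. The tool has also drifted to 0.09 rad of forward tilt, which is the useful direction. A few hold rows will show where that comes from.

Emit:
move_arm(
  commands=[
    [[0, 0, 0], 0, 1],
    [[0, 0, 0], 0, 1],
    [[0, 0, 0], 0, 1],
    [[0, 0, 0], 0, 1],
    [[0, 0, 0], 0, 1],
    [[0, 0, 0], 0, 1],
  ],
)

```text
time: 5.6
eef_pos: [0.5394, 0.0744, 0.2829]
eef_rot: [[-0.029, 0.995, 0.095], [1.0, 0.03, -0.01], [-0.013, 0.094, -0.995]]
ft_force: [-0.6, -0.6, -0.5]
width: -0.0002
```

```bash
python3 - <<'E'
from h import *
s,tip=st()
E
```

```text
t 5.6 tcp [0.5394 0.0744 0.2829] tip [0.5558 0.0727 0.1107] F [-0.6 -0.6 -0.5]
[[-0.0289  0.9951  0.0945]
 [ 0.9995  0.03   -0.01  ]
 [-0.0128  0.0942 -0.9955]]
```

Emit:
move_arm(
  commands=[
    [[0, -1, 10], 0, 1],
    [[0, -1, 10], 0, 1],
    [[0, -1, 10], 0, 1],
    [[0, 0, 5], 0, 1],
    [[0, 0, 0], 0, 1],
  ],
)

```text
time: 6.02
eef_pos: [0.5394, 0.0739, 0.2431]
eef_rot: [[-0.029, 0.995, 0.093], [1.0, 0.03, -0.01], [-0.013, 0.092, -0.996]]
ft_force: [0.7, -0.6, -0.6]
width: -0.0
```

```bash
python3 - <<'E'
from h import *
s,tip=st()
E
```

```text
t 6.0167 tcp [0.5394 0.0739 0.2431] tip [0.5555 0.0722 0.0709] F [ 0.7 -0.6 -0.6]
[[-0.0289  0.9953  0.0928]
 [ 0.9995  0.0299 -0.0099]
 [-0.0126  0.0925 -0.9956]]
```

Emit:
move_arm(
  commands=[
    [[0, 5, 0.5], 0, 1],
    [[0, 5, 0.5], 0, 1],
    [[0, 4, 0.5], 0, 1],
    [[0, 3, 0.5], 0, 1],
  ],
)

```text
time: 6.35
eef_pos: [0.5578, 0.0744, 0.2421]
eef_rot: [[-0.029, 0.995, 0.09], [1.0, 0.03, -0.01], [-0.012, 0.09, -0.996]]
ft_force: [-17.3, -1.0, 9.0]
width: 0.0001
```

```bash
python3 - <<'E'
from h import *
s,tip=st()
for n in('scene','side'): d=snap(n,n+'2'); print(proj(d,tip))
crop('scene2',265,150,365,250,6,'sc5'); crop('side2',245,180,345,280,6,'sd5')
E
```

```text
t 6.35 tcp [0.5578 0.0744 0.2421] tip [0.5734 0.0727 0.0698] F [-17.3  -1.    9. ]
[[-0.0289  0.9955  0.0903]
 [ 0.9995  0.0299 -0.0098]
 [-0.0124  0.09   -0.9959]]
[298.56796712 221.58706349]
[283.93027444 235.30585276]
```

View pics/sd5.png

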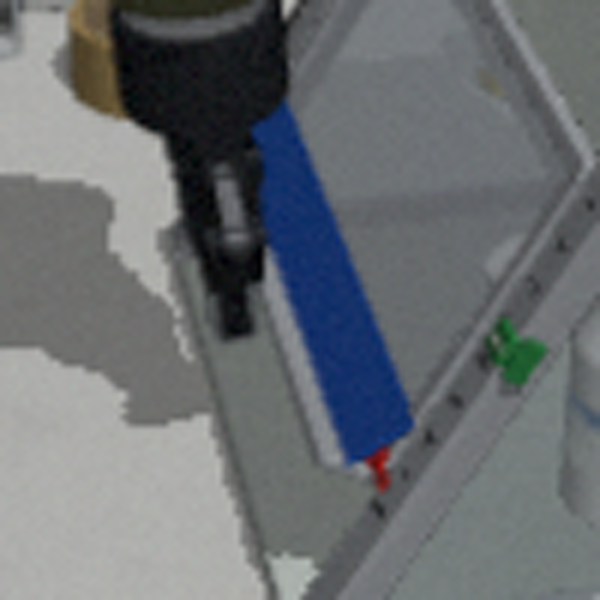

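View pics/sc5.png

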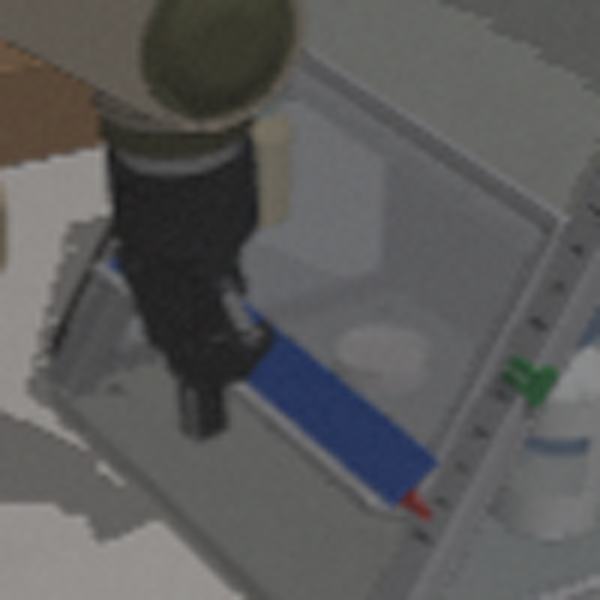

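Contact is made: F = (-17, 0, 9) N with the tips about 23 mm below the lip edge, and the sash hasn't moved, since a purely horizontal push jams by friction. I'll back off a little, rise so only the fingertips engage, and re-contact before following the slope.

Emit:
move_arm(
  commands=[
    [[0, -5, 0], 0, 1],
    [[0, 0, -6], 0, 1],
    [[0, 0, -6], 0, 1],
    [[0, 0, 0], 0, 1],
  ],
)

```text
time: 6.78
eef_pos: [0.5517, 0.0745, 0.2553]
eef_rot: [[-0.029, 0.995, 0.091], [0.999, 0.03, -0.01], [-0.013, 0.091, -0.996]]
ft_force: [0.3, -0.1, 0.9]
width: -0.0001
```

```bash
python3 - <<'E'
from h import *
s,tip=st()
E
```

```text
t 6.7833 tcp [0.5517 0.0745 0.2553] tip [0.5675 0.0727 0.083 ] F [ 0.3 -0.1  0.9]
[[-0.0291  0.9954  0.0911]
 [ 0.9995  0.0302 -0.0099]
 [-0.0126  0.0907 -0.9958]]
```

Emit:
move_arm(
  commands=[
    [[0, 4, 0.4], 0, 1],
    [[0, 2.9, -4], 0, 1],
    [[0, 2.9, -4], 0, 1],
    [[0, 2.9, -4], 0, 1],
    [[0, 2.9, -4], 0, 1],
  ],
)

```text
time: 7.2
eef_pos: [0.5662, 0.0751, 0.2726]
eef_rot: [[-0.029, 0.996, 0.085], [0.999, 0.03, -0.01], [-0.013, 0.085, -0.996]]
ft_force: [-2.8, -1.8, -1.5]
width: 0.0001
```

```bash
python3 - <<'E'
from h import *
s,tip=st()
for n in('scene','side'): d=snap(n,n+'3'); print(proj(d,tip))
crop('scene3',265,150,365,250,6,'sc6'); crop('side3',245,180,345,280,6,'sd6')
E
```

```text
t 7.2 tcp [0.5662 0.0751 0.2726] tip [0.5809 0.0734 0.1002] F [-2.8 -1.8 -1.5]
[[-0.0293  0.9959  0.0852]
 [ 0.9995  0.0303 -0.01  ]
 [-0.0126  0.0849 -0.9963]]
[300.67035334 212.7602491 ]
[286.46551687 225.89672092]
```

View pics/sd6.png

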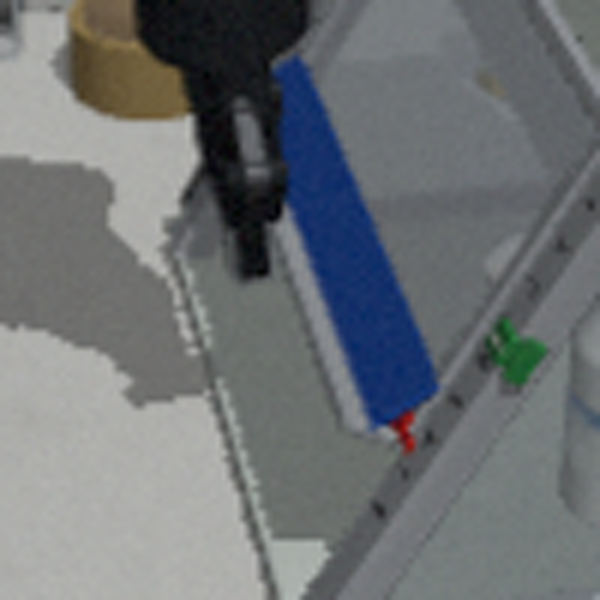

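View pics/sc6.png

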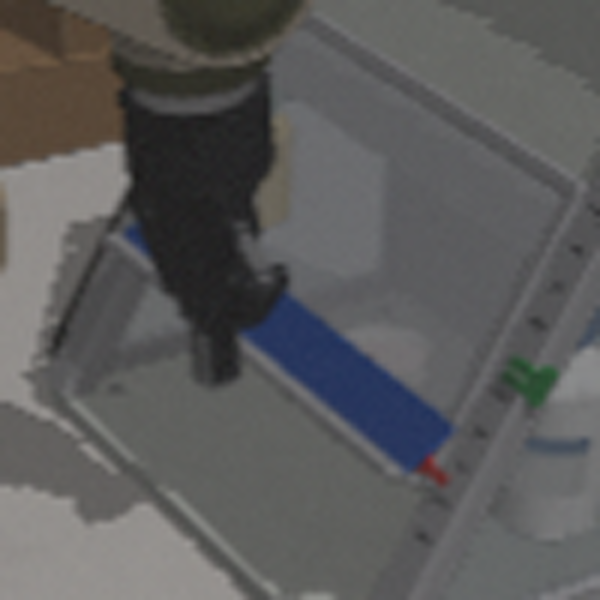

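The sash is riding up on the fingertips with only about 3 N on the tool. In the side view the pointer moved from (308.8,261) to about (312.7,255). Continuing up the slope.

Emit:
move_arm(
  commands=[
    [[0, 3, -3.8], 0, 1],
    [[0, 3, -3.8], 0, 1],
    [[0, 3, -3.8], 0, 1],
    [[0, 3, -3.8], 0, 1],
    [[0, 3, -3.8], 0, 1],
    [[0, 3, -3.8], 0, 1],
    [[0, 3, -3.8], 0, 1],
  ],
)

```text
time: 7.88
eef_pos: [0.585, 0.0759, 0.3027]
eef_rot: [[-0.03, 0.997, 0.077], [0.999, 0.031, -0.011], [-0.013, 0.077, -0.997]]
ft_force: [-5.7, -1.4, 0.2]
width: -0.0
```

```bash
python3 - <<'E'
from h import *
s,tip=st()
for n in('scene','side'): d=snap(n,n+'4'); print(proj(d,tip))
crop('scene4',265,150,365,250,6,'sc7'); crop('side4',245,180,345,280,6,'sd7')
E
```

```text
t 7.8833 tcp [0.585  0.0759 0.3027] tip [0.5984 0.0741 0.1302] F [-5.7 -1.4  0.2]
[[-0.0297  0.9966  0.0772]
 [ 0.9995  0.0306 -0.0108]
 [-0.0131  0.0768 -0.997 ]]
[305.56550999 203.15723708]
[292.69611929 216.03702368]
```

View pics/sd7.png

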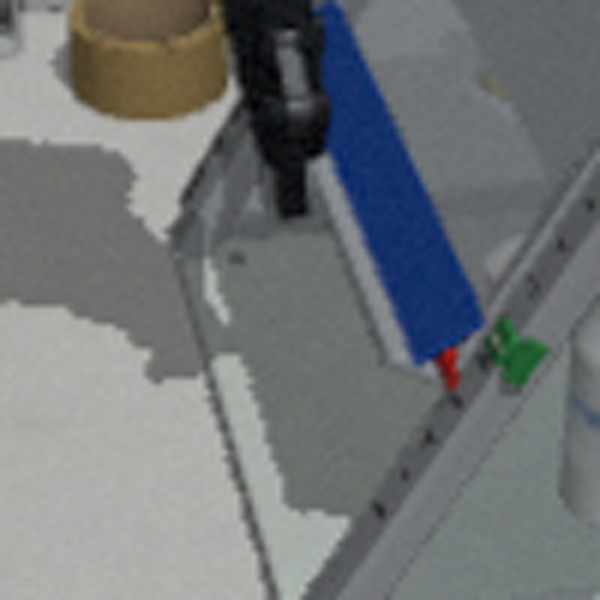

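View pics/sc7.png

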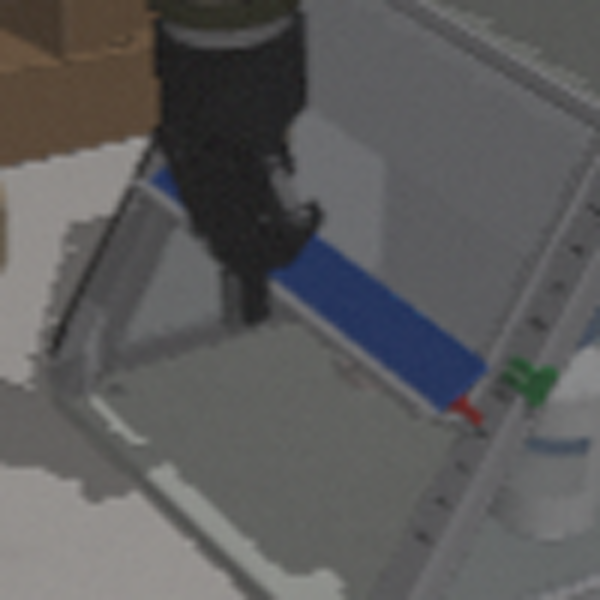

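```bash
cat >> h.py <<'E'
psi=.036
zv=np.array([.5*np.cos(psi),.5*np.sin(psi),.866])
E
python3 - <<'E'
from h import *
a=load('scene4');b=load('side4')
X,e=tri([(a,265+478/6-.42,150+420/6-.42),(b,245+454/6-.42,180+387/6-.42)]);print(X,e,X@zv)
L,e=tri([(a,350.4,212.5),(b,327.3,236.7)]);print(L,e,L@zv,(L-X)@zv)
crop('scene4',325,190,370,230,14,'sc8'); crop('side4',305,220,350,260,14,'sd8')
E
```

```text
[ 0.64061552 -0.07784135  0.1418972 ] [np.float64(0.0006061068040921422), np.float64(0.0006061068040921285)] 0.44158235758899783
[ 0.65533368 -0.08442978  0.1659558 ] [np.float64(0.0011932026951388338), np.float64(0.0011932026951389744)] 0.46965285014907615 0.028070492560078354
```

View pics/sd8.png

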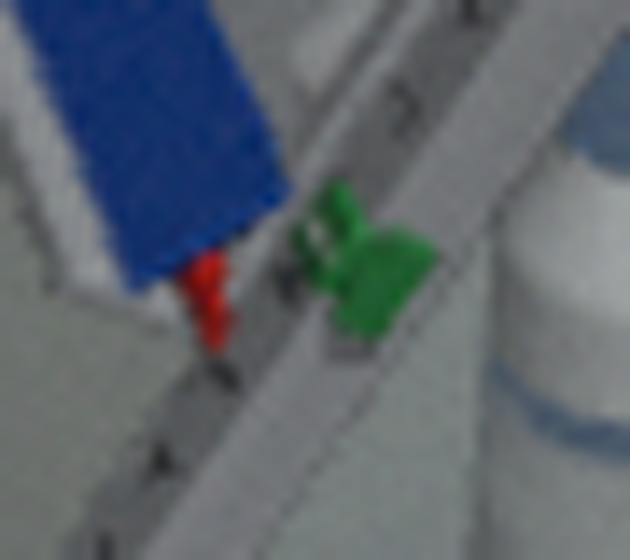

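View pics/sc8.png

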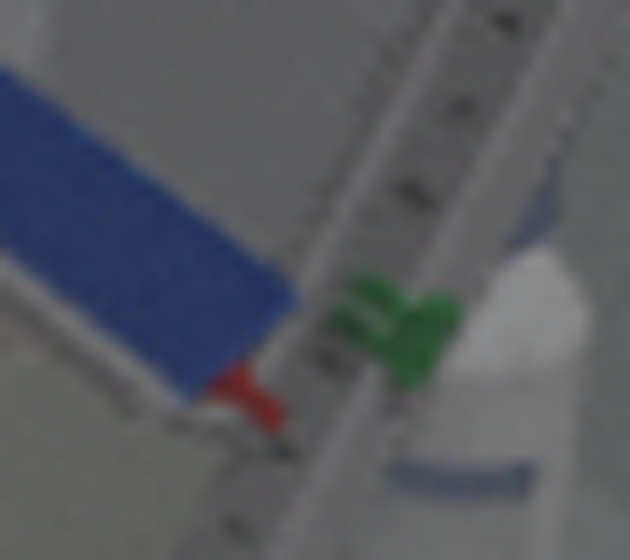

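```bash
cat >> h.py <<'E'
def rem(sc,sd,ps,ls,pd,ld):
    "crop (325,190)x14 scene, (305,220)x14 side: remaining travel"
    a=load(sc);b=load(sd)
    S=lambda p:(a,325+p[0]/14-.46,190+p[1]/14-.46); D=lambda p:(b,305+p[0]/14-.46,220+p[1]/14-.46)
    X,e=tri([S(ps),D(pd)]);L,f=tri([S(ls),D(ld)])
    print('ptr',X.round(4),'line',L.round(4),'err',np.round(e[0],4),np.round(f[0],4),'remaining',(L-X)@zv)
    return X,L
E
python3 - <<'E'
from h import *
rem('scene4','side4',(275,418),(360,315),(217,335),(318,235))
E
```

```text
ptr [ 0.6401 -0.0779  0.1432] line [ 0.6553 -0.0837  0.1668] err 0.0011 0.0009 remaining 0.027951860759725052
```

Emit:
move_arm(
  commands=[
    [[0, 3, -3.8], 0, 1],
    [[0, 3, -3.8], 0, 1],
    [[0, 3, -3.8], 0, 1],
    [[0, 3, -3.8], 0, 1],
  ],
)

```text
time: 8.32
eef_pos: [0.5959, 0.0764, 0.3203]
eef_rot: [[-0.03, 0.997, 0.073], [0.999, 0.031, -0.011], [-0.014, 0.073, -0.997]]
ft_force: [-5.6, -0.8, 0.4]
width: -0.0002
```

```bash
python3 - <<'E'
from h import *
s,tip=st()
for n in('scene','side'): d=snap(n,n+'5')
crop('scene5',325,190,370,230,14,'sc9'); crop('side5',305,220,350,260,14,'sd9')
E
```

```text
t 8.3167 tcp [0.5959 0.0764 0.3203] tip [0.6086 0.0745 0.1478] F [-5.6 -0.8  0.4]
[[-0.0299  0.9969  0.0732]
 [ 0.9995  0.0308 -0.0114]
 [-0.0136  0.0728 -0.9973]]
```

View pics/sd9.png

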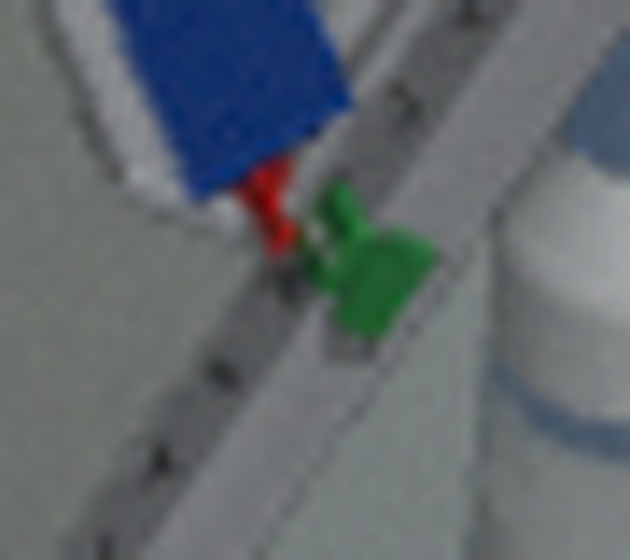

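View pics/sc9.png

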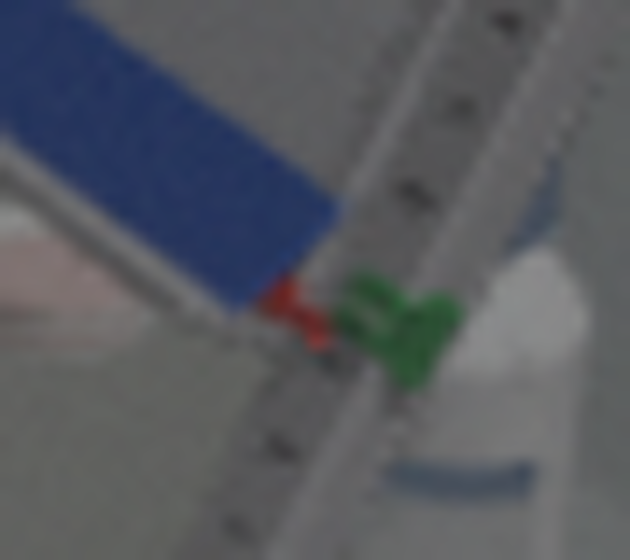

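```bash
python3 - <<'E'
from h import *
X,L=rem('scene5','side5',(322,335),(362,317),(284,240),(318,235))
rem('scene5','side5',(322,338),(362,317),(284,243),(318,235))
# where would tip be in crops for exact alignment: shift X along zv
for rr in (.008,.010,.012):
    print(rr,(proj(load('scene5'),X+rr*zv)+.46-[325,190])*14,(proj(load('side5'),X+rr*zv)+.46-[305,220])*14)
E
```

```text
ptr [ 0.6517 -0.0758  0.1597] line [ 0.6551 -0.0845  0.1671] err 0.0017 0.0012 remaining 0.00804476495518464
ptr [ 0.6517 -0.0758  0.159 ] line [ 0.6551 -0.0845  0.1671] err 0.0017 0.0012 remaining 0.008614854019542628
0.008 [337.74014235 293.41398889] [309.46834461 214.11539595]
0.01 [342.24977207 284.97969132] [315.62178893 205.11737894]
0.012 [346.76231742 276.53933637] [321.78461242 196.10475771]
```

Emit:
move_arm(
  commands=[
    [[0, 3, -3.8], 0, 1],
    [[0, 0, 0], 0, 1],
  ],
)

```text
time: 8.58
eef_pos: [0.5991, 0.0766, 0.3262]
eef_rot: [[-0.03, 0.997, 0.075], [0.999, 0.031, -0.012], [-0.014, 0.074, -0.997]]
ft_force: [-0.8, -0.7, 0.6]
width: 0.0
```

```bash
python3 - <<'E'
from h import *
s,tip=st()
for n in('scene','side'): d=snap(n,n+'6')
crop('scene6',325,190,370,230,14,'sc10'); crop('side6',305,220,350,260,14,'sd10')
E
```

```text
t 8.5833 tcp [0.5991 0.0766 0.3262] tip [0.612  0.0746 0.1536] F [-0.8 -0.7  0.6]
[[-0.0299  0.9967  0.0748]
 [ 0.9995  0.0308 -0.0116]
 [-0.0139  0.0745 -0.9971]]
```

View pics/sd10.png

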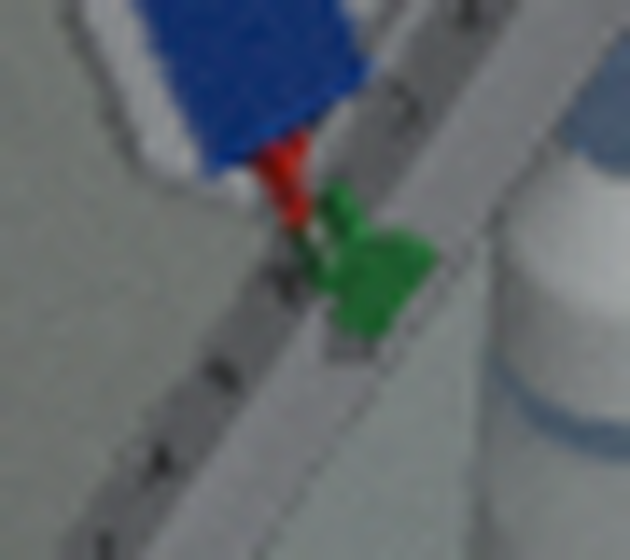

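View pics/sc10.png

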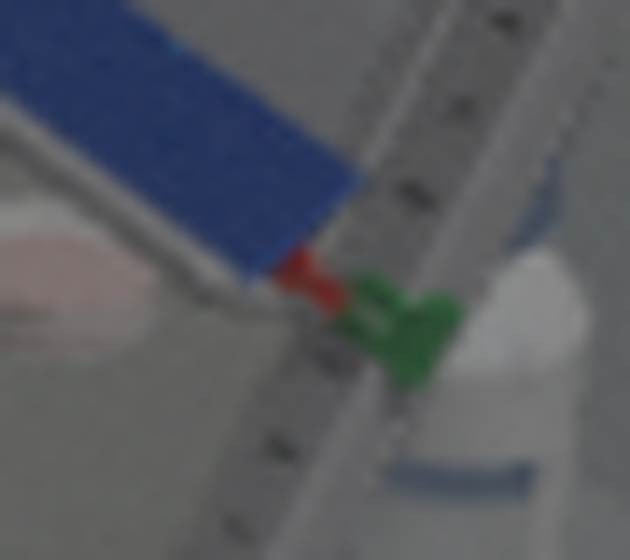

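The pointer is now nearly level. To read it properly I'll rectify both camera pictures onto the pointer and clip plane.

```bash
cat >> h.py <<'E'
def rect(fn,out,xp=.4815,s=20):
    d=load(fn); xs=np.array([np.cos(np.pi/6)*np.cos(psi),np.cos(np.pi/6)*np.sin(psi),-.5]); ys=np.array([-np.sin(psi),np.cos(psi),0])
    Y=np.linspace(-.075,-.115,int(40*s)//1); Z=np.linspace(.485,.455,int(30*s))
    yy,zz=np.meshgrid(Y,Z)
    P=xp*xs+yy[...,None]*ys+zz[...,None]*zv
    c=P@d['R'].T+d['t']; a=c[...,:2]/c[...,2:]; k=1+d['k1']*(a**2).sum(-1)
    u=(d['fx']*a[...,0]*k+d['cx']).astype(np.float32);v=(d['fy']*a[...,1]*k+d['cy']).astype(np.float32)
    im=cv2.remap(d['image'],u,v,cv2.INTER_CUBIC)[:,:,::-1].copy()
    for i in range(0,31,5): cv2.putText(im,str(485-i),(0,int(i*s)+6),0,.5,(0,255,255),1); cv2.line(im,(30,int(i*s)),(60,int(i*s)),(0,255,255),1)
    cv2.imwrite('pics/'+out+'.png',im)
E
python3 - <<'E'
from h import *
rect('scene6','rs6'); rect('side6','rd6')
E
```

```text
(no output)
```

View pics/rs6.png

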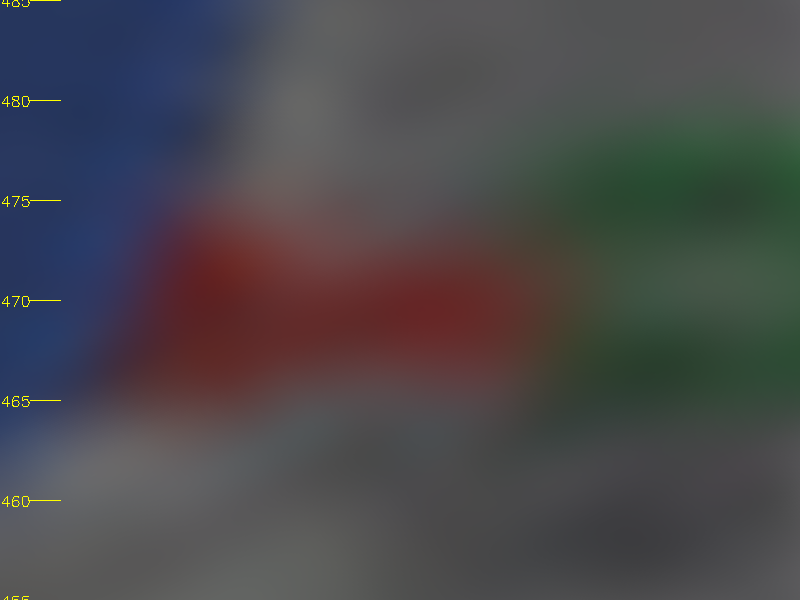

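View pics/rd6.png

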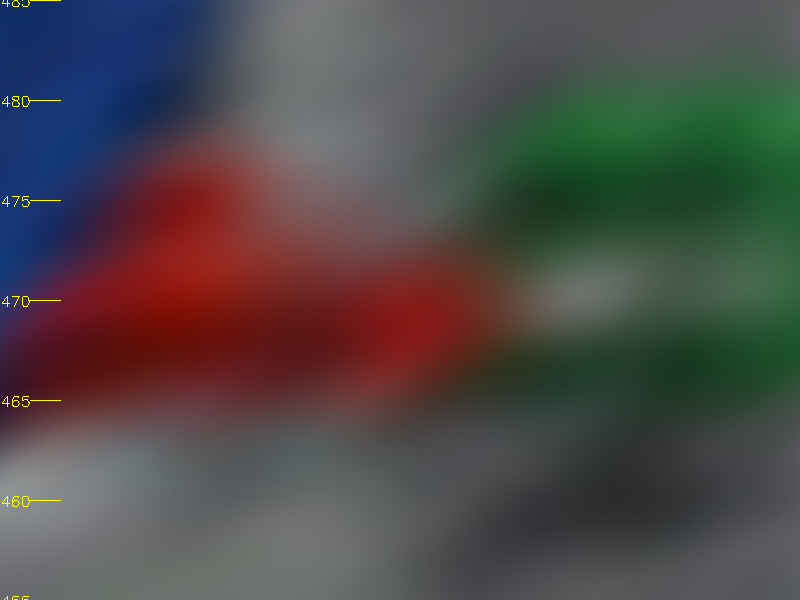

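Rectified, the pointer tip sits at about 469.5 mm and the clip line at about 470.8 mm in both views, so about 1.3 mm is left. One small nudge should do it.

Emit:
move_arm(
  commands=[
    [[0, 1.2, -1.0], 0, 1],
    [[0, 0, 0], 0, 1],
  ],
)

```text
time: 8.85
eef_pos: [0.6, 0.0767, 0.3264]
eef_rot: [[-0.03, 0.997, 0.074], [0.999, 0.031, -0.012], [-0.014, 0.074, -0.997]]
ft_force: [-2.7, -0.7, 1.8]
width: 0.0001
```

```bash
python3 - <<'E'
from h import *
s,tip=st()
for n in('scene','side'): d=snap(n,n+'7')
rect('scene7','rs7'); rect('side7','rd7')
a=cv2.imread('pics/rs7.png');b=cv2.imread('pics/rd7.png')
cv2.imwrite('pics/r7.png',np.vstack([a,b])[:, :][::2,::2])
E
```

```text
t 8.85 tcp [0.6    0.0767 0.3264] tip [0.6128 0.0747 0.1538] F [-2.7 -0.7  1.8]
[[-0.03    0.9968  0.0741]
 [ 0.9995  0.0309 -0.0115]
 [-0.0138  0.0737 -0.9972]]
```

View pics/r7.png

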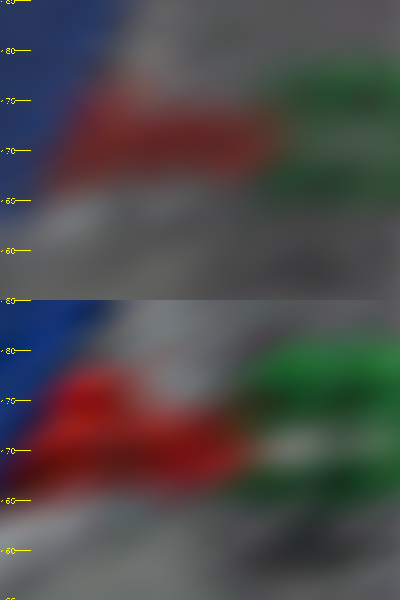

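Pointer and line now agree within about 0.5 mm in both views. I'll back straight off and recheck.

Emit:
move_arm(
  commands=[
    [[0, -8, -0.5], 0, 1],
    [[0, -15, -1], 0, 1],
    [[0, -15, -1], 0, 1],
    [[0, 0, 0], 0, 1],
  ],
)

```text
time: 9.28
eef_pos: [0.5617, 0.0755, 0.3259]
eef_rot: [[-0.03, 0.996, 0.08], [0.999, 0.031, -0.011], [-0.013, 0.08, -0.997]]
ft_force: [-0.2, 0.3, -0.2]
width: 0.0001
```

```bash
python3 - <<'E'
from h import *
s,tip=st()
def prof(fn):
    im=cv2.imread('pics/'+fn+'.png').astype(float); B,G,R_=im[...,0],im[...,1],im[...,2]
    z=485-np.arange(600)/20
    red=np.clip(R_-np.maximum(G,B)-15,0,None)[:,340:500]; gr=np.clip(G-np.maximum(R_,B)-8,0,None)[:,620:780]
    rc=(red.sum(1)*z).sum()/red.sum(); p=gr.mean(1); on=z[p>p.max()/2]
    print(fn,'red',rc.round(2),'green extent',on.min(),on.max(),'mid',(on.min()+on.max())/2)
for i in (8,9):
  for n in('scene','side'): d=snap(n,n+str(i)); rect(n+str(i),'r'+n+str(i)); prof('r'+n+str(i))
prof('rs6');prof('rd6');prof('rs7');prof('rd7')
cv2.imwrite('pics/r8.png',np.vstack([cv2.imread('pics/rscene8.png'),cv2.imread('pics/rside8.png')])[::2,::2])
E
```

```text
t 9.2833 tcp [0.5617 0.0755 0.3259] tip [0.5755 0.0736 0.1534] F [-0.2  0.3 -0.2]
[[-0.0296  0.9963  0.0801]
 [ 0.9995  0.0306 -0.011 ]
 [-0.0134  0.0798 -0.9967]]
rscene8 red 470.91 green extent 466.1 478.6 mid 472.35
rside8 red 470.14 green extent 473.85 480.6 mid 477.225
rscene9 red 471.01 green extent 466.05 478.65 mid 472.35
rside9 red 470.14 green extent 473.7 480.55 mid 477.125
rs6 red 469.46 green extent 465.95 478.65 mid 472.29999999999995
rd6 red 468.96 green extent 473.65 480.6 mid 477.125
rs7 red 470.96 green extent 466.15 478.7 mid 472.42499999999995
rd7 red 470.13 green extent 473.5 480.55 mid 477.025
```

View pics/r8.png

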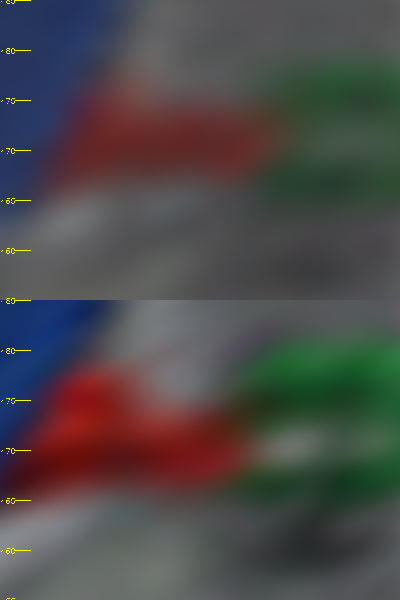

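The sash holds: red reads 471.0 and 470.1 before and after withdrawal. I'll take a closer look with the wrist camera as an independent check, from above and away from contact.

Emit:
move_arm(
  commands=[
    [[-6, -1, -31], 0, 1],
    [[-6, -1, -31], 0, 1],
    [[-6, -1, -31], 0, 1],
    [[-6, -1, -31], 0, 1],
    [[0, 0, 0], 0, 1],
    [[0, 0, 0], 0, 1],
  ],
)

```text
time: 9.98
eef_pos: [0.5531, 0.0514, 0.4535]
eef_rot: [[-0.029, 0.996, 0.081], [0.999, 0.03, -0.011], [-0.013, 0.08, -0.997]]
ft_force: [-0.4, -0.4, -1.1]
width: 0.0004
```

```bash
python3 - <<'E'
from h import *
s,tip=st(); d=snap('wrist','w3'); p=proj(d,(.655,-.0845,.167)); print(p)
rect('w3','rw3')
E
```

```text
t 9.9833 tcp [0.5531 0.0514 0.4535] tip [0.567  0.0495 0.2811] F [-0.4 -0.4 -1.1]
[[-0.0294  0.9963  0.0805]
 [ 0.9995  0.0304 -0.0111]
 [-0.0135  0.0801 -0.9967]]
[138.93280193 281.3672968 ]
```

View pics/w3.png

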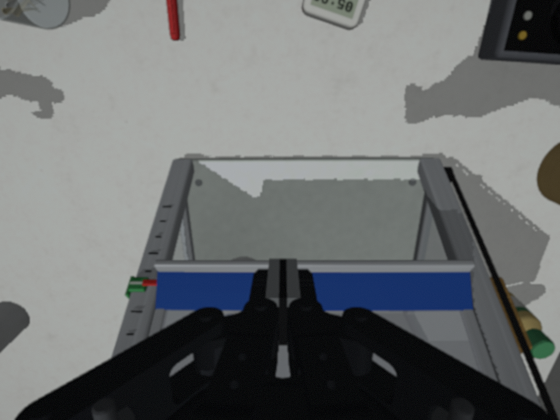

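View pics/rw3.png

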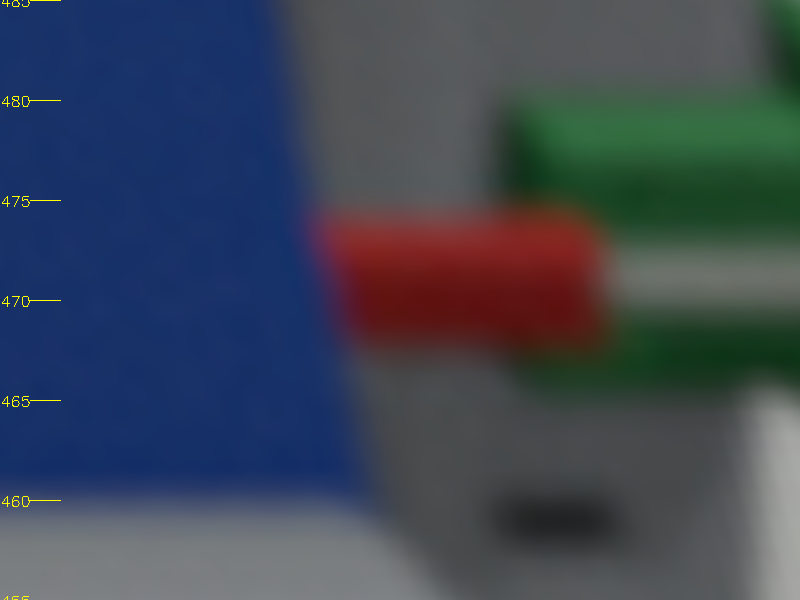

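The wrist close-up, rectified, shows the red pointer centred at about 470.9 mm and the white line spanning 469.3–473, centred at about 471.2 mm, so they are level. Now to the button, approaching high.

Emit:
move_arm(
  commands=[
    [[30, -16, 8], 0, 1],
    [[30, -16, 8], 0, 1],
    [[30, -16, 8], 0, 1],
    [[30, -16, 8], 0, 1],
    [[30, -16, 8], 0, 1],
    [[30, -16, 8], 0, 1],
    [[30, -16, 8], 0, 1],
    [[30, -16, 8], 0, 1],
    [[30, -16, 8], 0, 1],
    [[15, -8, 8], 0, 1],
    [[0, 0, 0], 0, 1],
    [[0, 0, 0], 0, 1],
  ],
)

```text
time: 11.03
eef_pos: [0.3937, 0.3439, 0.339]
eef_rot: [[-0.029, 0.997, 0.065], [0.999, 0.03, -0.018], [-0.02, 0.064, -0.998]]
ft_force: [0.1, -0.4, -0.3]
width: 0.0001
```

```bash
python3 - <<'E'
from h import *
s,tip=st(); print(s['qpos'].round(3))
print('to go',s['eef_rot'].T@(np.array([.408,.340,.075])-tip))
E
```

```text
t 11.0333 tcp [0.3937 0.3439 0.339 ] tip [0.4049 0.3408 0.1664] F [ 0.1 -0.4 -0.3]
[[-0.0289  0.9975  0.0647]
 [ 0.9994  0.0301 -0.0181]
 [-0.02    0.0641 -0.9977]]
[ 0.501  0.363  1.609 -0.052  1.123 -1.078]
to go [ 0.00098343 -0.00280633  0.09138002]
```

Emit:
move_arm(
  commands=[
    [[0, -0.5, 15], 0, 1],
    [[0, -0.5, 15], 0, 1],
    [[0, -0.5, 15], 0, 1],
    [[0, -0.5, 15], 0, 1],
    [[0, 0, 12], 0, 1],
    [[0, 0, 0], 0, 1],
    [[0, 0, 0], 0, 1],
  ],
)

```text
time: 11.62
eef_pos: [0.4015, 0.3375, 0.2641]
eef_rot: [[-0.023, 0.998, 0.066], [1.0, 0.024, -0.019], [-0.021, 0.065, -0.998]]
ft_force: [0.7, 0.4, 0.8]
width: 0.0003
```

```bash
python3 - <<'E'
from h import *
s,tip=st()
print('to go',s['eef_rot'].T@(np.array([.408,.340,.063])-tip))
for n in('scene','side'): d=snap(n,n+'10'); print(proj(d,tip))
crop('scene10',185,150,265,230,5,'a');crop('side10',185,150,265,230,5,'b')
cv2.imwrite('pics/btn1.png',np.hstack([cv2.imread('pics/a.png'),cv2.imread('pics/b.png')]))
E
```

```text
t 11.6167 tcp [0.4015 0.3375 0.2641] tip [0.4128 0.3342 0.0915] F [0.7 0.4 0.8]
[[-0.0229  0.9976  0.0655]
 [ 0.9995  0.0242 -0.0191]
 [-0.0206  0.0651 -0.9977]]
to go [ 0.00652974 -0.00653644  0.02796945]
[221.9023184  192.20221158]
[223.46470052 188.16211865]
```

View pics/btn1.png

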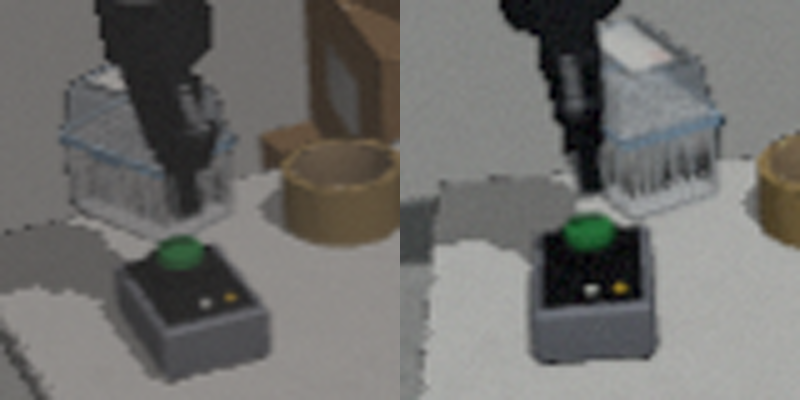

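The fingers hang about 28 mm above the button and 6–7 mm off its centre in x and y. I'll correct that, then press slowly.

Emit:
move_arm(
  commands=[
    [[3.5, -3.5, 4], 0, 1],
    [[3.5, -3.5, 5], 0, 1],
    [[0, -0.5, 6], 0, 1],
    [[0, -0.5, 6], 0, 1],
    [[0, 0, 4], 0, 1],
  ],
)

```text
time: 12.13
eef_pos: [0.3947, 0.345, 0.2397]
eef_rot: [[-0.023, 0.997, 0.071], [1.0, 0.025, -0.016], [-0.018, 0.071, -0.997]]
ft_force: [-0.6, 0.4, 0.3]
width: -0.0001
```

```bash
python3 - <<'E'
from h import *
s,tip=st()
print('to go',s['eef_rot'].T@(np.array([.408,.340,.063])-tip))
E
```

```text
t 12.1333 tcp [0.3947 0.345  0.2397] tip [0.407  0.3422 0.0672] F [-0.6  0.4  0.3]
[[-0.0233  0.9972  0.0714]
 [ 0.9996  0.0245 -0.0158]
 [-0.0175  0.071  -0.9973]]
to go [-0.00218786  0.00062715  0.00428903]
```

Emit:
move_arm(
  commands=[
    [[0, 0, 4], 0, 1],
    [[0, 0, 4], 0, 1],
    [[0, 0, 4], 0, 1],
  ],
)

```text
time: 12.38
eef_pos: [0.3952, 0.3455, 0.2312]
eef_rot: [[-0.024, 0.997, 0.071], [1.0, 0.025, -0.016], [-0.017, 0.071, -0.997]]
ft_force: [-29.8, -14.7, 80.1]
width: -0.0001
```

```bash
python3 - <<'E'
from h import *
s,tip=st()
E
```

```text
t 12.3833 tcp [0.3952 0.3455 0.2312] tip [0.4076 0.3428 0.0586] F [-29.8 -14.7  80.1]
[[-0.024   0.9972  0.0712]
 [ 0.9996  0.0252 -0.0156]
 [-0.0174  0.0708 -0.9973]]
```

That bottomed the button out, at 87 N on the wrist (limit 120). Full travel is certain, so I'm releasing.

Emit:
move_arm(
  commands=[
    [[0, 0, -6], 0, 1],
    [[0, 0, -12], 0, 1],
    [[0, 0, -25], 0, 1],
    [[0, 0, -30], 0, 1],
    [[0, -10, -30], 0, 1],
    [[0, 0, 0], 0, 1],
    [[0, 0, 0], 0, 1],
  ],
)

```text
time: 12.97
eef_pos: [0.3777, 0.3467, 0.3386]
eef_rot: [[-0.024, 0.997, 0.073], [1.0, 0.025, -0.015], [-0.017, 0.073, -0.997]]
ft_force: [-0.1, -0.7, 0.0]
width: -0.0001
```

```bash
python3 - <<'E'
from h import *
s,tip=st()
for n in('scene','side'): d=snap(n,n+'11'); rect(n+'11','r'+n+'11')
crop('scene11',185,150,265,230,5,'a');crop('side11',185,150,265,230,5,'b')
cv2.imwrite('pics/btn2.png',np.hstack([cv2.imread('pics/a.png'),cv2.imread('pics/b.png')]))
cv2.imwrite('pics/r11.png',np.vstack([cv2.imread('pics/rscene11.png'),cv2.imread('pics/rside11.png')])[::2,::2])
E
```

```text
t 12.9667 tcp [0.3777 0.3467 0.3386] tip [0.3904 0.3441 0.1661] F [-0.1 -0.7  0. ]
[[-0.0239  0.997   0.0735]
 [ 0.9996  0.0251 -0.0151]
 [-0.0169  0.0731 -0.9972]]
```

View pics/btn2.png

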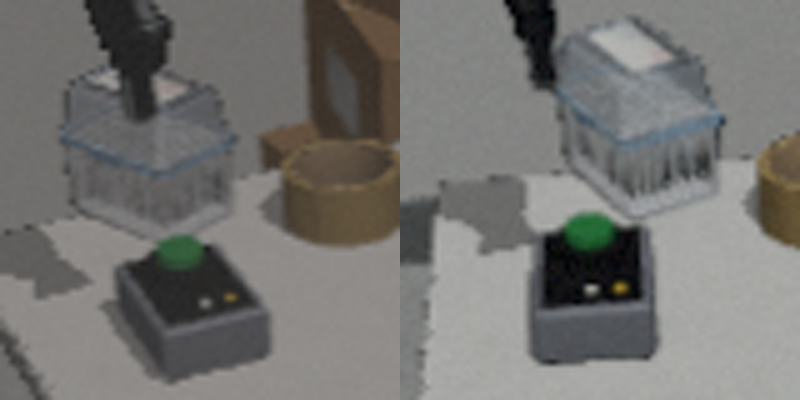

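View pics/r11.png

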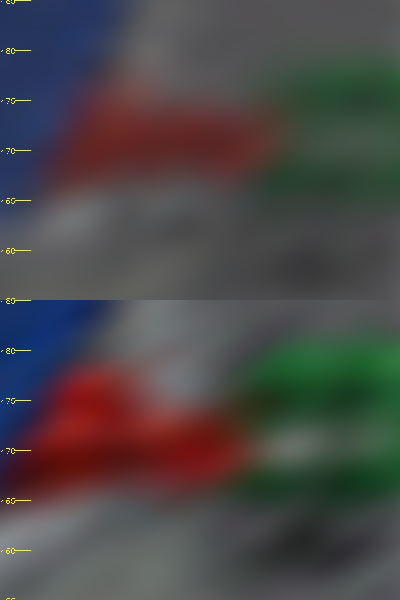

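View pics/scene11.png

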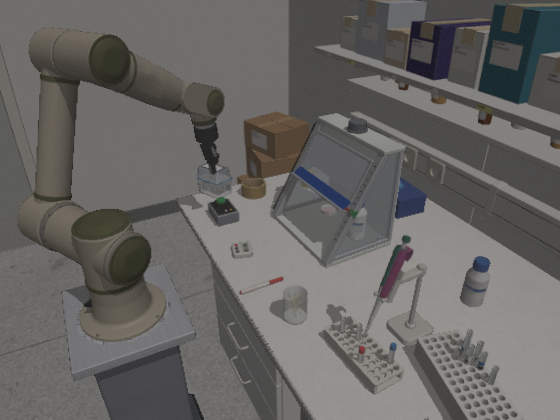

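```bash
python3 - <<'E'
from h import *
for n in ('scene','side'):
    a=cv2.imread(f'pics/{n}0.png');b=cv2.imread(f'pics/{n}11.png')
    df=cv2.GaussianBlur(cv2.absdiff(a,b).max(2),(3,3),0); cv2.imwrite(f'pics/df{n}.png',np.clip(df*3.0,0,255))
cv2.imwrite('pics/df.png',np.hstack([cv2.imread('pics/dfscene.png')[100:,150:450],cv2.imread('pics/dfside.png')[100:,160:460]]))
E
```

```text
[ WARN:0@0.517] global loadsave.cpp:1063 imwrite_ Unsupported depth image for selected encoder is fallbacked to CV_8U.
```

View pics/df.png

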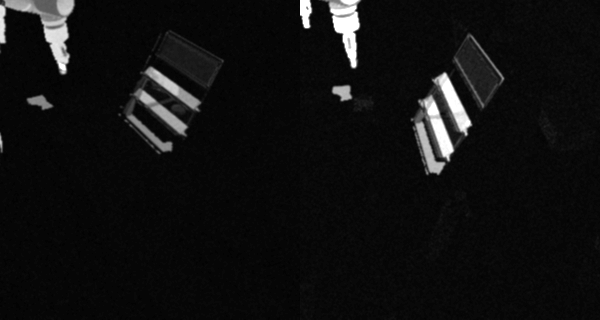

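The before/after difference shows only the arm, its shadow, and the sash with its lip. The box, tape, tip box, timer, pen, beaker and clip are unmoved. Handing in.

```bash
python3 - <<'E'
from h import *
st(); print(ticket.close_job())
E
```

```text
t 13.0667 tcp [0.3779 0.3467 0.3378] tip [0.3904 0.344  0.1653] F [-0.6 -0.1 -0.1]
[[-0.0237  0.9971  0.0723]
 [ 0.9996  0.0249 -0.0157]
 [-0.0174  0.0719 -0.9973]]
the job is handed in; nothing more can be done
None
```

The sash is up with its red pointer level with the clip line, and the fan's start button has been pressed and let go. I handed the job in at about 13 s, with the robot clear of everything.

- **Sash:** I pushed it about 81 mm up the slope with the shut fingertips. After I backed off, the pointer was level with the line within about 0.5 mm in the scene, side and wrist pictures. It still looked the same in the scene and side pictures after the button press.
- **Under the lip:** the tool can't be tilted on command, so the fingers stayed nearly vertical. The tips reached about 10 mm below the lip's front edge and pushed on that edge, not flat on the underside 6 mm behind it. Nothing was gripped.
- **First contact:** a purely horizontal push jammed at about 19 N without moving the sash. I backed off and followed the slope, which took under 6 N.
- **Button:** the press was harder than needed. It bottomed out at about 87 N on the wrist at the reading I took (limit 120 N); the peak between readings is unknown. I judged it pressed from the force and fingertip height, because button travel can't be read directly. It looked fully up again afterwards.
- **Joint range:** early on, rising to the top of the reach brought joint 3 to 0.1886 rad, while its lower limit is listed as 0.19. That may be only rounding of the limit, but I couldn't confirm it.
- **Everything else:** comparing the first and last pictures shows only the arm, its shadow and the sash changed.

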